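# Put the bench lamp on charge

### The job

The small inspection lamp is sprung into the clips of its wooden tool block: take it by the middle of its barrel and pull it straight up, level, out of both clips without levering it. Lay it down on the bench top (do not drop it) and let go, take it up again by its eight-sided head, and put it on charge: tail first into the trough of the charging dock and slid fully home under the hood, head sticking out, and let go. Leave the block, the dock and the other tools where they are.

Things in the scene. Friction and masses are not known exactly. Their poses are not given: they have to be found in the camera images.
- lamp: inspection lamp, a stick 160 mm long, 28 mm thick, 0.10 to 0.20 kg: aluminium barrel, black tail cap, black eight-sided head (28 mm across flats, the last 36 mm) with glass lens. Origin on its axis at half length; x axis along the stick toward the head. Starts in the holder's clips, axis 46 mm above the bench; lying on the bench axis 14 mm above it; the flats stop it rolling
- lamp_head (a point): point on the lamp's axis in the middle of its head, 62 mm from the lamp's origin toward the lens: where to hold it for the dock
- lamp_tail (a point): centre of the lamp's flat tail end, 80 mm from its origin
- holder: wooden tool block, screwed down, (all in mm) 184 along its x axis, 74 wide, 53 high; origin at centre of its underside, z up. Two C-shaped steel spring clips 10 wide at x = -36 and +36 hold the lamp's barrel and open straight up; beyond them the lamp's head (at +x) and tail lie sunk in grooves between wooden cheeks (x 46 to 90), out of reach of fingers
- clip_gap (a point): middle of the open finger gap between the clips, on the axis of the clips: (0, 0, 46) mm in the holder's frame, along whose x axis the lamp's x axis points. The gap runs from x = -31 to +31 mm; its floor is 10 mm above the bench. Pulling the lamp straight up out of both clips takes about 10 to 20 N; they resist most after about 5 mm, then snap open and let go by 12 mm
- dock: charging dock, grey trough and black hood on an aluminium plate, screwed down, (mm) 126 x 68, 62 high; origin at centre of its underside, z up. A trough along its x axis, floor 20 above the bench, 34 wide, walls to 45, flared at the top, open above from x = -55 (mouth, open to -x) to +18, then under a hood (inside 34 wide, 36 high) to the contact plate at x = +45
- dock_stop (a point): centre of the dock's contact plate: (45, 0, 34) mm in the dock's frame. With the lamp home its tail touches this point, its axis lies 34 mm above the bench and its head and 24 mm of the barrel stick out of the mouth toward the dock's -x; the walls leave no room for fingers round the part inside
- dock_mouth (a point): middle of the trough's open front end, at the height of the lamp's axis: in the dock's frame (-55, 0, 34) mm
- awl: awl with a round wooden knob, 34 x 139 x 34 mm, lying on the bench: leave alone. Origin under its middle, y axis along it
- pliers_blue: long-nose pliers, 57 x 150 x 14 mm, lying on the bench: leave alone. Origin under their middle, y axis along them
- marker_pen: marker pen, 15 x 138 x 17 mm, lying on the bench: leave alone. Origin under its middle, y axis along it
There are look-alikes about, which are no part of the job. There is more than one size of the holder; the job needs the larger. What is shaped like the dock but red is not meant.

How it is judged:
On the way, in this order (a step that is already met when the one before it is completed fails the run):
1. the lamp is lifted out of both clips, held by the middle of its barrel (z of lamp in the frame of holder above 0.075 m and contact force between the fingers and lamp above 0.5 N and distance between the grasp point and lamp below 0.035 m), for 0.1 s.
2. the lamp lies on the bench top, let go, at rest (height (world z) of lamp below 0.02 m and angle between lamp's own x axis and vertical between 1.45 and 1.69 rad and contact force between the fingers and lamp below 0.2 N and linear speed of lamp below 0.03 m/s), for 0.2 s.
3. the lamp is held up by its head (height (world z) of lamp_head above 0.032 m and contact force between the fingers and lamp above 0.5 N and distance between the grasp point and lamp_head below 0.035 m), for 0.1 s.
At the end, for the whole second after the job is handed in: the lamp lies in the dock's trough, tail under the hood and within 5 mm of the contact plate (and within 6 mm sideways, 5 mm in height), along the trough within 0.08 rad, at rest and let go (x of lamp_tail in the frame of dock_stop above -0.005 m and y of lamp_tail in the frame of dock_stop between -0.006 and 0.006 m and z of lamp_tail in the frame of dock_stop between -0.004 and 0.005 m and angle between the x axis of lamp and the x axis of dock, either way round below 0.08 rad and linear speed of lamp below 0.01 m/s); the robot touches nothing.
It fails at once if the lamp is levered out: turned or tilted more than 0.2 rad from the clips' line while less than 25 mm from its seat (distance between lamp and clip_gap below 0.025 m and angle between the x axis of lamp and the x axis of holder, either way round above 0.2 rad).
It fails at once if the lamp is dropped or thrown onto the bench (faster than 0.7 m/s while under 40 mm above it) (height (world z) of lamp below 0.04 m and linear speed of lamp above 0.7 m/s).
It fails at once if another tool is shoved more than 20 mm (distance of any of awl, pliers_blue, marker_pen from where it was at the start of the episode above 0.02 m).
It also fails if it takes over 54 s, if anything falls off the work surface, if the arm or the gripper's body presses on something with over 40 N, if the wrist force passes 120 N, or if a joint passes its speed limit or range.

### The arm

A 7-joint arm with a two-finger parallel gripper is mounted at the origin on a cart in front of the work surface, level with it; the furniture and walls round the work are solid. World frame = base frame: x ahead of the robot, y to its left, z up, the work surface at z = 0. Lengths are in m, angles in rad, forces in N, time in s.
With the tool pointing down it reaches from about 0.425 to 0.875 m from the base axis. Payload 9.9 kg.
Tool frame: the origin (TCP) lies between the finger pads; the fingertips stand env.tips_ahead ahead of it and the grasp point (between the pads) lies 2 mm behind it (env.tips_ahead is the distance from the TCP to the fingertips, in m); z points along the fingers, y is the line along which they close (so a half turn about z gives the same grasp; the last joint's range is limited). The gripper opens to 85 mm and grips with 20 to 120 N. Pads are 22 mm wide; open, the fingers measure 114 mm over their backs; the gripper's body (76 mm by 85 mm) begins 54 mm behind the grasp point. The pads swing forward as they close: fully open they stand 13 mm farther back than shut.
Start: joints at [-1.338, 0.576, 0.025, 1.437, -0.015, 1.129, -0.057], TCP at [0.21, 0.641, 0.21] pointing down, gripper open.
Joint ranges: [-2.76, 2.76], [-0.34, 2.15], [-1.52, 1.57], [0.19, 2.46], [-1.09, 4.23], [0.17, 1.99], [-2.82, 2.82]. Speed limits (rad/s): [2.22, 2.22, 3.01, 3.01, 3.14, 3.14, 3.14].

### API

Orientations are given as a unit quaternion [w, x, y, z].
In Python, from cell import env gives the robot as it stands. Calls block until the motion is done:
- env.movep(position, orientation): joint-space move of the TCP to a pose.
- env.line_to(position, rotation=None, velocity=0.15): straight line of the TCP; rotation=None keeps the orientation; velocity is the mean speed in m/s.
- env.set_joints(angles): joint-space move.
- env.move_gripper(opening, effort=None): opening from 0.0 (shut) to 1.0 (fully open); effort is the grip in N (None keeps the last); returns when the fingers have stopped.
- env.hold(seconds).
- env.solve_ik(position, orientation): joint angles nearest the present ones, or None.
- env.capture(name): name is "scene" or "top"; returns the picture (480x640x3 uint8, red, green, blue); there is no depth.
- env.calibration(name): a dict with "intrinsics" (3x3 intrinsics, pixels), "origin" and "attitude" of the camera in the world. Camera axes: x right, y up, looking along -z (the intrinsics and any distortion apply to the point x, -y, -z); pixel columns grow to the right and rows downward; lengths in m; the calibration is good to about 2 mm. A picture is of the moment at which its call begins. calibration takes no time and is no camera call.
A pose or a line that the arm cannot do raises env.MotionError and nothing moves.
- env.hand_in(): hands the job in; it is judged then, once.
Readings, each from a call of its own:
- env.read_clock(): time.
- env.read_joint_pos(): joint angles.
- env.read_joint_velocities(): joint speeds.
- env.read_tau(): joint torques, N m.
- env.read_eef_pos(): TCP position.
- env.read_orientation(): TCP orientation.
- env.read_force(): force on the tool from outside, world axes, zero at the start.
- env.read_wrist_torque(): the same for the moment, N m.
- env.read_width(): opening from 0.0 (shut) to 1.0 (fully open).
- env.read_finger_force(): force on a finger pad.
Only numpy, scipy, OpenCV 4.12 (cv2) and the standard library are available. Lean on these libraries where they do the work, as an engineer would, in place of code of your own. Each camera call takes 0.05 s, during which the arm holds its last target. There are 200 camera calls.

## Working session

There is one attempt and no reset: what is moved stays moved. The work goes in short steps, each a Python script; the robot and the scene stay as the last script left them, time stands still between calls to the robot, and variables do not carry over. Pictures are saved under pics/ and viewed, at most 10 in all, crops included, and the job is handed in when it is done.

```bash
ls; mkdir -p pics; python3 - <<'E'
from cell import env
import cv2
for n in("scene","top"):
    im=env.capture(n); cv2.imwrite(f"pics/{n}0.png",im[:,:,::-1])
    c=env.calibration(n); print(n,{k:(v.round(4).tolist() if hasattr(v,'round') else v) for k,v in c.items()})
print(env.tips_ahead,env.read_clock(),env.read_eef_pos(),env.read_orientation())
E
```

```text
pics
scene {'intrinsics': [[481.3455, 0.0, 319.9809], [0.0, 481.3455, 236.474], [0.0, 0.0, 1.0]], 'origin': [0.0911, -0.2707, 0.6122], 'attitude': [0.8378, 0.4272, -0.1551, -0.3025]}
top {'intrinsics': [[486.4992, 0.0, 315.6278], [0.0, 486.4992, 240.0967], [0.0, 0.0, 1.0]], 'origin': [0.3502, 0.3167, 1.1861], 'attitude': [0.7064, 0.055, -0.0681, -0.7024]}
0.017 0.1 [0.21014087 0.64098602 0.20881059] [-8.19467028e-05  1.57718061e-01  9.87483891e-01 -7.56281563e-04]
```

View pics/top0.png

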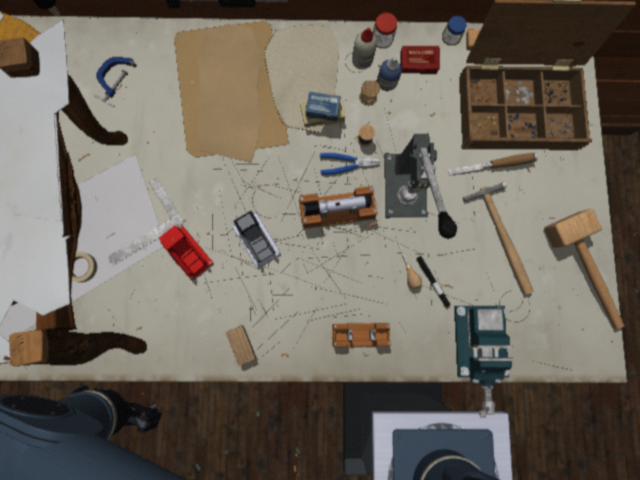

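View pics/scene0.png

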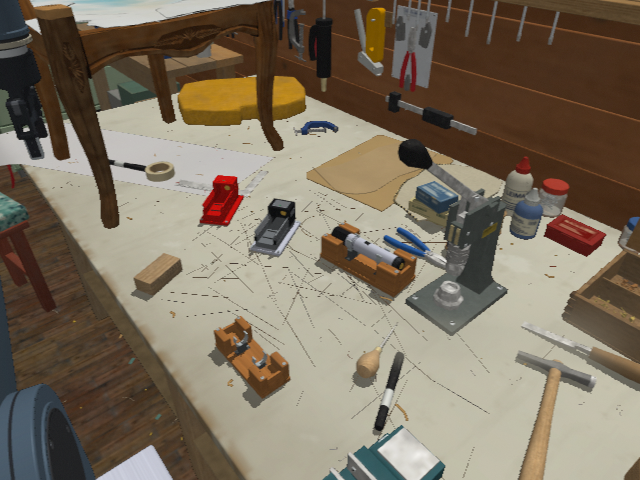

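The top view shows three blocks and docks. The larger holder carries the lamp at (338,207), and the smaller empty holder at (361,335) is a look-alike. The grey dock is at (256,237), and the red look-alike at (186,250). A drill-press stand at (408,180) and the blue pliers at (348,162) are close to the holder. I choose the holder at (338,207) and the grey dock, and check both in one crop.

```bash
python3 - <<'E'
import cv2,numpy as np
t=cv2.imread("pics/top0.png");s=cv2.imread("pics/scene0.png")
a=cv2.resize(t[175:275,220:390],(800,470),interpolation=cv2.INTER_CUBIC)[:, :]
a=cv2.resize(t[175:275,220:390],None,fx=4,fy=4,interpolation=cv2.INTER_CUBIC)
b=cv2.resize(s[190:300,240:420],None,fx=2,fy=2,interpolation=cv2.INTER_CUBIC)
o=np.zeros((600,720,3),np.uint8); 
a=cv2.resize(a,(612,360)); o[:360,:612]=a; o[365:585,:360]=b
cv2.imwrite("pics/crop1.png",o)
E
```

```text
(no output)
```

View pics/crop1.png

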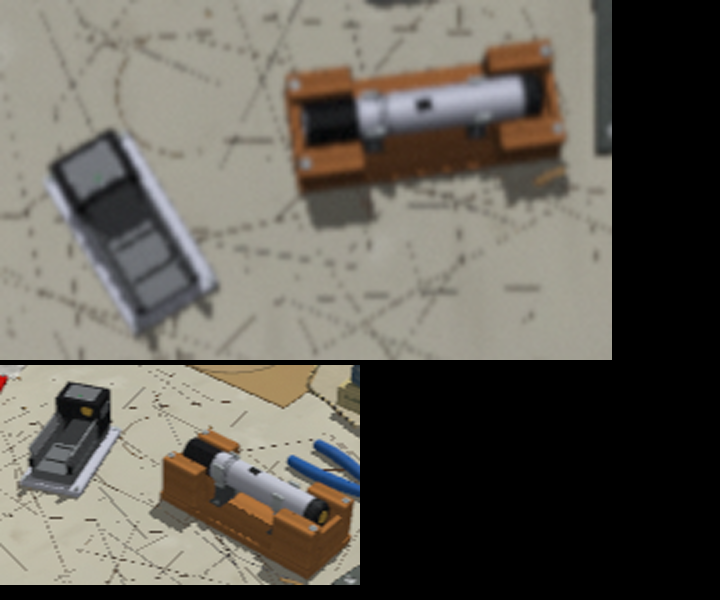

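The crop shows the lamp's head (long black part) to the image left and its tail cap to the right, with the switch at about (338,204). The dock's hood is at the upper left of the dock and its mouth at the lower right, near (262,258). Next I measure the lamp, holder and dock.

```bash
cat > h.py <<'E'
from cell import env
import cv2,numpy as np
from scipy.spatial.transform import Rotation as R
def ray(n,uv):
    c=env.calibration(n);uv=np.atleast_2d(uv).astype(float)
    d=np.c_[uv,np.ones(len(uv))]@np.linalg.inv(np.array(c["intrinsics"])).T*[1,-1,-1]
    return np.array(c["origin"]),d@R.from_quat(np.roll(c["attitude"],-1)).as_matrix().T
def onplane(n,uv,z):
    o,d=ray(n,uv); return o+d*((z-o[2])/d[:,2])[:,None]
def pix(n,p):
    c=env.calibration(n);q=(np.atleast_2d(p)-c["origin"])@R.from_quat(np.roll(c["attitude"],-1)).as_matrix()*[1,-1,-1]
    q=q@np.array(c["intrinsics"]).T; return q[:,:2]/q[:,2:]
def down(a):  # tool pointing down, tool y (closing line) at world angle a
    z=np.array([0,0,-1.]);y=np.array([np.cos(a),np.sin(a),0]);x=np.cross(y,z)
    return np.roll(R.from_matrix(np.c_[x,y,z]).as_quat(),1)
E
python3 - <<'E'
from h import *
np.set_printoptions(precision=4,suppress=True)
c=lambda p:np.array(p)/3.6+[220,175]
print("tcp pix",pix("top",env.read_eef_pos()))
scr=onplane("top",c([[291,88],[305,163],[545,47],[560,130]]),.053);print("screws",scr[:,:2],scr.mean(0))
t=cv2.imread("pics/top0.png");hsv=cv2.cvtColor(t,cv2.COLOR_BGR2HSV)
# barrel: low saturation bright-ish/bluish pixels inside holder
x0,y0,x1,y1=316,190,372,216
roi=t[y0:y1,x0:x1].astype(int); m=(roi[:,:,0]>=roi[:,:,2]-2)&(roi.max(2)>110)
m=cv2.morphologyEx(m.astype(np.uint8),cv2.MORPH_OPEN,np.ones((3,3)))
k,l,st,ce=cv2.connectedComponentsWithStats(m);print(st[1:],ce[1:]+[x0,y0])
i=1+st[1:,4].argmax();v,u=np.nonzero(l==i);P=onplane("top",np.c_[u+x0,v+y0],.05)[:,:2]
w,V=np.linalg.eigh(np.cov(P.T));ax=V[:,1];s=(P-P.mean(0))@ax;print("barrel c",P.mean(0),"dir",ax,"len",np.ptp(s),"wid",np.ptp((P-P.mean(0))@V[:,0]))
e=onplane("top",c([[302,122],[545,95]]),.046);print("lamp ends",e,np.linalg.norm(e[0]-e[1]),e.mean(0))
# dock
hood=onplane("top",c([[48,178],[118,130],[140,175],[72,222]]),.062);print("hood",hood[:,:2],hood.mean(0))
fr=onplane("top",c([[137,330],[216,287]]),.005);print("front plate",fr, np.linalg.norm(fr[0]-fr[1]))
print("others",onplane("top",[[348,162],[413,270],[433,280],[447,225],[385,215],[361,335],[240,345]],0.01)[:,:2])
E
python3 - <<'E'
import cv2,numpy as np
t=cv2.imread("pics/top0.png");s=cv2.imread("pics/scene0.png")
o=np.zeros((600,800,3),np.uint8)
o[:,:400]=cv2.resize(t[203:273,227:283],(400,500)).repeat(1,0)[:500].copy() if 0 else cv2.copyMakeBorder(cv2.resize(t[205:270,230:280],(400,520),interpolation=cv2.INTER_CUBIC),0,80,0,0,0)
o[:,400:]=cv2.copyMakeBorder(cv2.resize(s[195:260,248:298],(400,520),interpolation=cv2.INTER_CUBIC),0,80,0,0,0)
cv2.imwrite("pics/dock.png",o)
E
```

```text
tcp pix [[136.4544 399.2974]]
screws [[0.6486 0.3319]
 [0.5976 0.3222]
 [0.6785 0.1618]
 [0.6214 0.1527]] [0.6365 0.2421 0.053 ]
[[  3   6  46  16 396]] [[342.1465 203.2399]]
barrel c [0.6409 0.2325] dir [-0.1552  0.9879] len 0.11089147098542859 wid 0.026296154081325043
lamp ends [[0.6271 0.3244 0.046 ]
 [0.6472 0.1613 0.046 ]] 0.16431820580315162 [0.6371 0.2429 0.046 ]
hood [[0.5842 0.4899]
 [0.6168 0.4452]
 [0.5867 0.43  ]
 [0.5551 0.4734]] [0.5857 0.4596 0.062 ]
front plate [[0.4915 0.4352 0.005 ]
 [0.5213 0.3823 0.005 ]] 0.06070418961489459
others [[ 0.7586  0.2141]
 [ 0.4851  0.0575]
 [ 0.461   0.0094]
 [ 0.5979 -0.0307]
 [ 0.622   0.1231]
 [ 0.3291  0.1864]
 [ 0.3049  0.4726]]
```

View pics/dock.png

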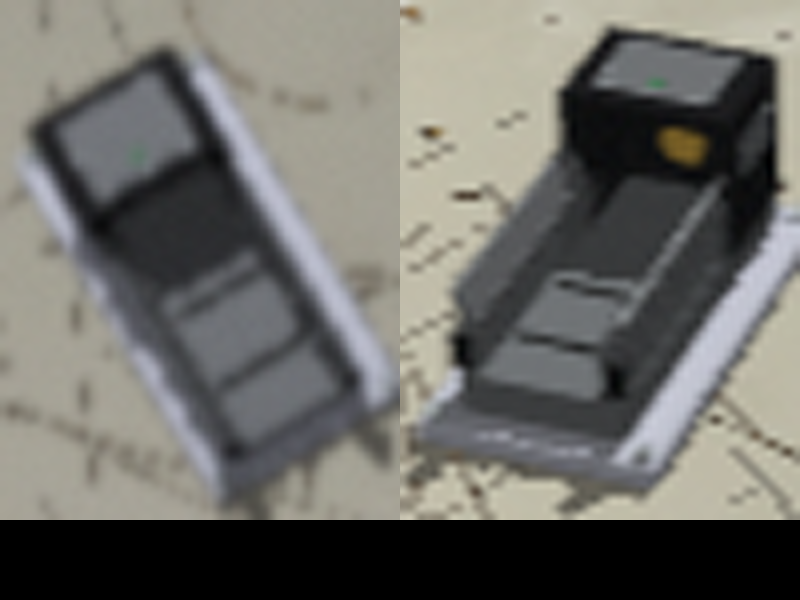

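The dock is seen with its hood top at about (246,220) in the top view and (330,203) in the scene view. The mouth front edge runs from about (258,267) to (279,255) in the top view. I triangulate hood and plate corners across both views.

```bash
python3 - <<'E'
from h import *
np.set_printoptions(precision=4,suppress=True)
T=lambda p:(np.array(p,float)-3.5)/8+[230,205]
S=lambda p:(np.array(p,float)-3.5)/8+[248,195]
def tri(a,b):
    o1,d1=ray("top",T(a));o2,d2=ray("scene",S(b));d1,d2=d1[0]/np.linalg.norm(d1),d2[0]/np.linalg.norm(d2)
    k,*_=np.linalg.lstsq(np.c_[d1,-d2],o2-o1,rcond=None);p,q=o1+k[0]*d1,o2+k[1]*d2
    return (p+q)/2,np.linalg.norm(p-q)
# rear-left, rear-right(=camera right), front-right, front-left
for n,a,b in [("hood FL",(98,230),(570,110)),("hood RL",(32,130),(612,28)),("hood RR",(172,48),(775,60)),("hood FR",(222,152),(762,128)),("panel FL",(100,208),(595,82)),("panel RR",(153,66),(745,55)),("panel RL",(55,125),(622,40)),("panel FR",(197,145),(722,105)),("plate FL",(222,490),(418,440)),("plate FR",(396,392),(645,478)),("mouth wall L",(232,455),(465,335)),("mouth wall R",(350,385),(612,365))]: print(n,*tri(a,b))
print("plate scene z6",onplane("scene",S([(418,440),(650,470),(800,225)]),.006))
print("plate top z6",onplane("top",T([(222,490),(396,392),(205,55),(25,165)]),.006))
E
```

```text
hood FL [0.6097 0.4397 0.0459] 0.10770032398063982
hood RL [0.6394 0.4586 0.0513] 0.10948682653858555
hood RR [0.6638 0.4173 0.0502] 0.10804914161112422
hood FR [0.6358 0.3984 0.0495] 0.11747455586006166
panel FL [0.6155 0.4375 0.0536] 0.10952363912862897
panel RR [0.658  0.4229 0.0516] 0.10780956808184135
panel RL [0.6402 0.453  0.0496] 0.1065741310736596
panel FR [0.6349 0.4083 0.0521] 0.11046314551826517
plate FL [ 0.5374  0.4103 -0.0135] 0.10080016018752215
plate FR [ 0.5675  0.3545 -0.0083] 0.1029937303419223
mouth wall L [0.5451 0.4022 0.0218] 0.1049192971033035
mouth wall R [0.5655 0.3665 0.0223] 0.10397401535348673
plate scene z6 [[0.565  0.3631 0.006 ]
 [0.603  0.3153 0.006 ]
 [0.7077 0.373  0.006 ]]
plate top z6 [[0.4935 0.4369 0.006 ]
 [0.524  0.3845 0.006 ]
 [0.6293 0.4456 0.006 ]
 [0.594  0.5001 0.006 ]]
```

The two views disagree by about 10 cm, far more than the stated 2 mm. I check both against the known TCP before going further.

```bash
python3 - <<'E'
from h import *
np.set_printoptions(precision=4,suppress=True)
p=env.read_eef_pos(); tip=p-[0,0,.017]
for n in("top","scene"):
    c=env.calibration(n); print(n,c["attitude"],np.linalg.norm(c["attitude"]),"tcp",pix(n,p),"tip",pix(n,tip),"base",pix(n,[0,0,0.]))
    print(R.from_quat(np.roll(c["attitude"],-1)).as_matrix(), type(c["attitude"]))
t=cv2.imread("pics/top0.png")[370:450,90:190];s=cv2.imread("pics/scene0.png")[60:180,0:100]
o=np.zeros((480,800,3),np.uint8);o[:320,:400]=cv2.resize(t,None,fx=4,fy=4,interpolation=3);o[:480,400:]=cv2.resize(s,None,fx=4,fy=4,interpolation=3)
cv2.imwrite("pics/tcp.png",o)
E
```

```text
top [ 0.7064  0.055  -0.0681 -0.7024] 1.0 tcp [[136.4544 399.2974]] tip [[139.4497 398.0001]] base [[443.6027 481.7766]]
[[ 0.004   0.9848 -0.1735]
 [-0.9998  0.0072  0.018 ]
 [ 0.019   0.1734  0.9847]] <class 'numpy.ndarray'>
scene [ 0.8378  0.4272 -0.1551 -0.3025] 1.0 tcp [[ 46.4038 164.2506]] tip [[ 49.5082 172.6415]] base [[ 75.5515 644.8101]]
[[ 0.7689  0.3743 -0.5184]
 [-0.6394  0.4519 -0.6221]
 [ 0.0014  0.8097  0.5868]] <class 'numpy.ndarray'>
```

View pics/tcp.png

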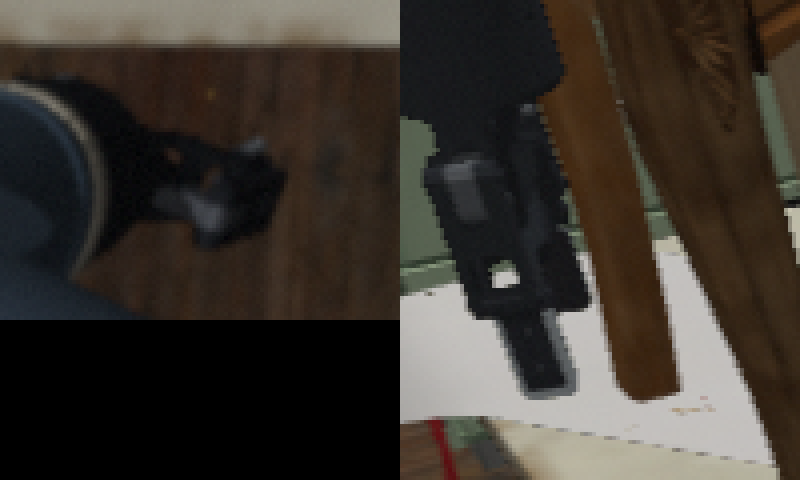

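In the tip crop only one open finger is visible, at about (36,157) in scene and (150,417) in top, so the check is inconclusive. I shut the gripper, hover high over the top view's estimate of the holder, and compare the seen tip with the predicted one.

```bash
python3 - <<'E'
from h import *
np.set_printoptions(precision=4,suppress=True)
a=np.arctan2(-.1552,.9879)*0+np.arctan2(.9879,-.1552)  # lamp dir
for yaw in (a+np.pi/2,a-np.pi/2):
    print(yaw,env.solve_ik([.637,.243,.20],down(yaw)))
env.move_gripper(0.0)
q=down(a-np.pi/2)
env.movep([.637,.243,.20],q)
p=env.read_eef_pos();print(p,env.read_clock())
o=np.zeros((480,800,3),np.uint8)
for i,n in enumerate(("top","scene")):
    im=env.capture(n)[:,:,::-1];cv2.imwrite(f"pics/{n}1.png",im)
    u=pix(n,p-[0,0,.017])[0];print(n,u)
    x,y=int(np.clip(u[0]-50,0,540)),int(np.clip(u[1]-60,0,360));print(x,y)
    o[:,400*i:400*i+400]=cv2.resize(im[y:y+120,x:x+100],(400,480),interpolation=3)
cv2.imwrite("pics/tip1.png",o)
E
```

```text
3.2974199293345277 [-0.1923  0.6168 -0.4285  1.4193  0.265   1.1626  2.6411]
0.15582727574473454 [-0.6358  0.6195  0.3638  1.4386 -0.231   1.1256 -0.0785]
[0.6363 0.2449 0.1999] 2.9667
top [340.8914 189.8439]
290 129
scene [370.0601 186.1552]
320 126
```

View pics/tip1.png

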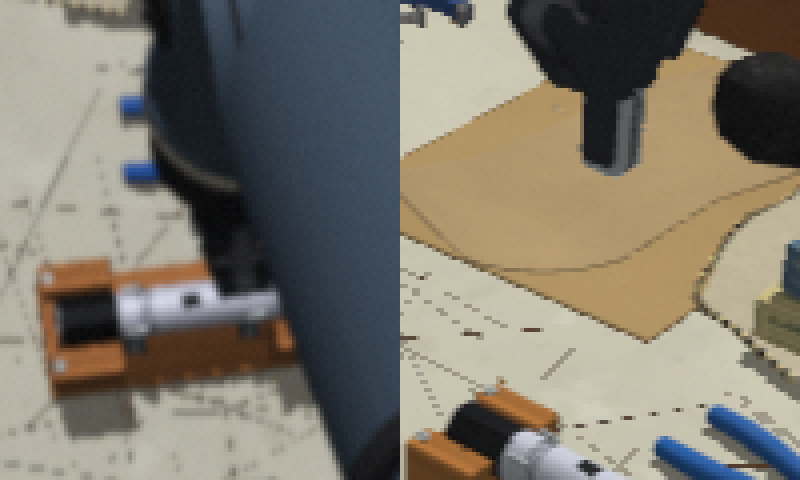

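In scene the shut tip is at (373,168), predicted at (370,186). In top it is at about (350,201), predicted at (341,190). Both cameras are therefore off by roughly 15 px. I calibrate them on the robot itself, using several tip poses read from one montage.

```bash
python3 - <<'E'
from h import *
np.set_printoptions(precision=4,suppress=True)
P=[[.66,.36,.13],[.62,.50,.13],[.47,.48,.10],[.44,.30,.10],[.54,.30,.20],[.50,.15,.12]]
P=[[.54,.30,.20],[.66,.36,.13],[.62,.50,.16],[.47,.50,.10],[.44,.30,.10],[.50,.15,.12]]
q=down(.156); J=[];o=np.zeros((600,800,3),np.uint8);log=[]
for k,p in enumerate(P):
    env.movep(p,q);e=env.read_eef_pos();row=[*e]
    for i,(n,sh) in enumerate((("top",(9,12)),("scene",(2,-17)))):
        im=env.capture(n)[:,:,::-1];cv2.imwrite(f"pics/cal_{n}{k}.png",im)
        u=pix(n,e-[0,0,.017])[0]+sh;x,y=np.clip((u-25).astype(int),0,[590,430]);row+=[x,y]
        c=cv2.resize(im[y:y+50,x:x+50],(200,200),interpolation=3)
        j=2*k+i;o[200*(j//4):200*(j//4)+200,200*(j%4):200*(j%4)+200]=c
    log.append(row)
log=np.array(log);np.save("cal.npy",log);print(log,env.read_clock())
for n in("top","scene"):c=env.calibration(n);print(c["origin"],c["attitude"])
cv2.imwrite("pics/cal.png",o)
E
```

```text
[[  0.5392   0.3012   0.2004 298.     221.     284.     149.    ]
 [  0.6605   0.3587   0.1293 272.     174.     314.     148.    ]
 [  0.6192   0.5011   0.1612 207.     188.     255.     116.    ]
 [  0.4709   0.4994   0.1007 210.     258.     198.     164.    ]
 [  0.4411   0.3009   0.1004 297.     272.     241.     216.    ]
 [  0.5003   0.1505   0.1199 364.     245.     324.     237.    ]] 7.7
[0.3502 0.3167 1.1861] [ 0.7064  0.055  -0.0681 -0.7024]
[ 0.0911 -0.2707  0.6122] [ 0.8378  0.4272 -0.1551 -0.3025]
```

View pics/cal.png

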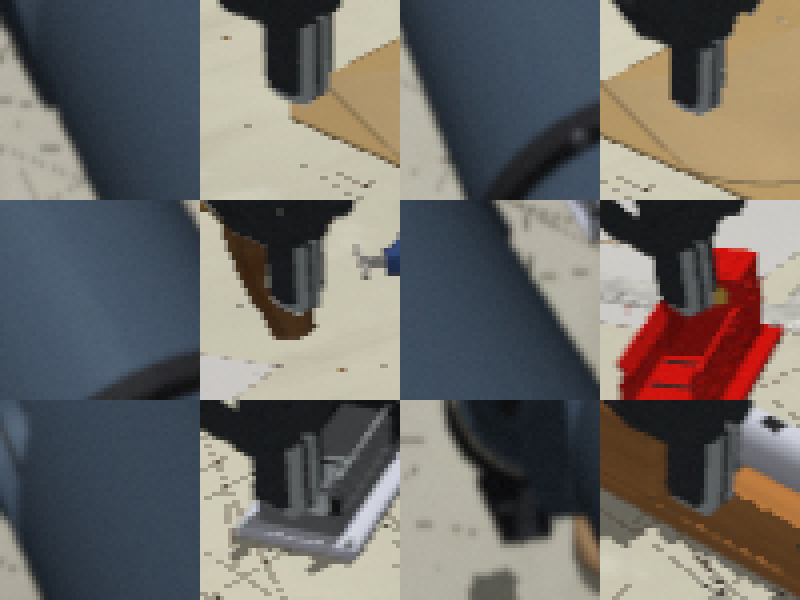

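The scene column shows the shut fingertips at a nearly constant offset of about (+1.5,-15) px from prediction. In the top column the arm hides the tip except in the last pose, at about (395,280). I fit the scene camera on the tips and compare a rotation model with a translation model.

```bash
python3 - <<'E'
from h import *
from scipy.optimize import least_squares
np.set_printoptions(precision=4,suppress=True)
L=np.load("cal.npy")
loc=np.array([[24.3,25],[25,27.5],[24.3,27],[22.5,28],[24.5,28],[25,28]])
tip=L[:,:3]-[0,0,.017]; uv=L[:,5:7]+loc-.4-[0,4]
# hover pose
tip=np.r_[tip,[[.6363,.2449,.1829]]];uv=np.r_[uv,[[373,165]]]
c=env.calibration("scene");K=np.array(c["intrinsics"])
A0=R.from_quat(np.roll(c["attitude"],-1))
def pr(rv,t,p):
    q=(p-c["origin"]-t)@(A0*R.from_rotvec(rv)).as_matrix()*[1,-1,-1]@K.T;return q[:,:2]/q[:,2:]
print("raw",uv-pr(np.zeros(3),0,tip))
r=least_squares(lambda v:(pr(v,0,tip)-uv).ravel(),np.zeros(3));print("rot",r.x,r.fun.reshape(-1,2))
r=least_squares(lambda v:(pr(np.zeros(3),v,tip)-uv).ravel(),np.zeros(3));print("trans",r.x,r.fun.reshape(-1,2))
E
```

```text
raw [[  0.3601 -21.6355]
 [  1.5684 -19.8157]
 [  0.1347 -19.5087]
 [ -1.7253 -18.5377]
 [  0.2849 -18.9946]
 [  0.8216 -18.7925]
 [  2.9566 -21.1434]]
rot [-0.0408  0.0018 -0.005 ] [[ 0.1568  1.818 ]
 [-0.9145 -0.1607]
 [-0.0311 -0.5557]
 [ 2.0788 -0.7126]
 [ 0.6977 -0.369 ]
 [ 0.1202 -1.0628]
 [-2.1425  0.9444]]
trans [ 0.0013  0.0044 -0.0449] [[ 0.3082 -0.1471]
 [-0.0759  1.2402]
 [-0.4494  0.8589]
 [-0.374   0.5537]
 [-1.1769 -0.1331]
 [ 1.5163 -1.4143]
 [-0.0496 -0.4102]]
```

I found my mistake: the scene crop was pasted at x=400 and I did not subtract that, which explains the 10 cm skew. I redo the triangulation with the original calibration.

```bash
cat >> h.py <<'E'
def tri(a,b):
    o1,d1=ray("top",a);o2,d2=ray("scene",b);d1,d2=d1[0]/np.linalg.norm(d1),d2[0]/np.linalg.norm(d2)
    k,*_=np.linalg.lstsq(np.c_[d1,-d2],o2-o1,rcond=None);p,q=o1+k[0]*d1,o2+k[1]*d2
    return (p+q)/2,np.linalg.norm(p-q)
E
python3 - <<'E'
from h import *
np.set_printoptions(precision=4,suppress=True)
T=lambda p:(np.array(p,float)-3.5)/8+[230,205]
S=lambda p:(np.array(p,float)-[403.5,3.5])/8+[248,195]
for n,a,b in [("hood FL",(98,230),(570,110)),("hood RL",(32,130),(612,28)),("hood RR",(172,48),(775,60)),("hood FR",(222,152),(762,128)),("panel FL",(100,208),(595,82)),("panel RR",(153,66),(745,55)),("panel RL",(55,125),(622,40)),("panel FR",(197,145),(722,105)),("plate FL",(222,490),(418,440)),("plate FR",(396,392),(660,475)),("mouth wall L",(232,455),(465,335)),("mouth wall R",(350,385),(612,365))]: print(n,*tri(T(a),S(b)))
c=lambda p:(np.array(p)-1.3)/3.6+[220,175]; d=lambda p:(np.array(p)-[.5,365.5])/2+[240,190]
print("scr nearleft",tri(c([305,163]),d([170,460])));print("switch",tri(c([424,104]),d([254,470])))
print("tip k5",tri([364+31,245+34],[324+25,237+26]), np.load("cal.npy")[5,:3]);print("tip hover",tri([350,201],[373,166]))
E
```

```text
hood FL [0.5649 0.4703 0.0543] 0.0006662446488829115
hood RL [0.5935 0.49   0.0597] 1.2203316779766503e-05
hood RR [0.6189 0.4496 0.0586] 2.100808335651565e-05
hood FR [0.5934 0.4315 0.0549] 0.01165863389680294
panel FL [0.5711 0.4685 0.0614] 0.0027164692653118693
panel RR [0.6129 0.455  0.0601] 0.00025717392951673856
panel RL [0.5941 0.4841 0.0587] 0.0026113250838355616
panel FR [0.5913 0.4403 0.0595] 0.004417503495139581
plate FL [ 0.4929  0.4387 -0.0029] 0.00372988954791421
plate FR [0.5267 0.3838 0.0007] 0.004335023258707367
mouth wall L [0.5021 0.4312 0.0304] 0.0023415836314766556
mouth wall R [0.5236 0.3963 0.0304] 0.002530702483728877
scr nearleft (array([0.5998, 0.3235, 0.0437]), np.float64(0.0016524461307698165))
switch (array([0.6379, 0.2445, 0.0582]), np.float64(0.00012286142343848823))
tip k5 (array([0.4579, 0.1239, 0.1724]), np.float64(0.02577195862289277)) [0.5003 0.1505 0.1199]
tip hover (array([0.6051, 0.2246, 0.239 ]), np.float64(0.01911240630317499))
```

The cameras are consistent now: the hood top comes out at z≈0.06, the plate at 0, and the switch at 0.058 (it should be 0.060). Only the seen tip height puzzles me, so I check the tool length with a gentle touch on bare bench.

```bash
python3 - <<'E'
from h import *
np.set_printoptions(precision=4,suppress=True)
q=down(.156);x,y=.46,.28
env.movep([x,y,.06],q);env.line_to([x,y,.03],velocity=.1);f0=env.read_force();print(f0,env.read_eef_pos())
z=.03
while z>-.03:
    z-=.003;env.line_to([x,y,z],velocity=.05);f=env.read_force()-f0
    if abs(f[2])>3:break
print(z,f,env.read_eef_pos(),env.read_clock())
env.line_to([x,y,.06],velocity=.15)
im=env.capture("scene");cv2.imwrite("pics/touch.png",im[:,:,::-1])
E
```

```text
[-0.6389  0.0207 -0.6625] [0.4604 0.2792 0.0302]
-0.023999999999999994 [-6.0817 -2.6921 35.8822] [ 0.4602  0.2801 -0.0217] 13.2917
```

The touch shows the fingertips at 21.5 mm *above* the reported TCP, where `tips_ahead` says 17 mm below. The scene view agreed, so the reported z is low by about 38.5 mm and I correct for it.

Against the given sizes:

| Item | Check |
|---|---|
| Dock | lateral position agrees within 1 mm from three features |
| Dock | plate about 64 wide, against 68 given |
| Lamp | 164 long, against 160 given |

Now grasp, lift and carry.

```bash
cat >> h.py <<'E'
OFF=.0385
np.set_printoptions(precision=4,suppress=True)
def P(xy,z): return [xy[0],xy[1],z-OFF]     # z = true height of the TCP
DA=.546;u=np.array([np.cos(DA),np.sin(DA)]);n=np.array([-np.sin(DA),np.cos(DA)])
LAT=.0866;S0=.710
H=np.array([.637,.243]);C=np.array([.475,.28])
def st(m): print(m,"t",round(env.read_clock(),2),"p",env.read_eef_pos(),"F",env.read_force().round(1),"w",round(float(env.read_width()),3),"ff",env.read_finger_force())
E
python3 - <<'E'
from h import *
q=down(.150)
env.move_gripper(.8)
env.movep(P(H,.12),q)
for a in(2.117,2.117-np.pi): print(a,env.solve_ik(P(C,.15),down(a)),env.solve_ik(P(C-.062*u,.05),down(a)),env.solve_ik(P(.613*u+LAT*n,.05),down(a)))
f0=env.read_force()
env.line_to(P(H,.051),velocity=.12);st("at lamp");
if np.linalg.norm(env.read_force()-f0)>8: raise SystemExit("contact")
env.move_gripper(0,80);st("gripped")
env.line_to(P(H,.076),velocity=.04);st("out")
env.line_to(P(H,.15),velocity=.15);st("up")
cv2.imwrite("pics/lift.png",env.capture("scene")[:,:,::-1])
E
```

```text
2.117 [-0.4619  0.5084 -0.2304  1.8846  0.1609  0.7665  1.3366] [-0.5089  0.5972 -0.1729  2.1273  0.232   0.4344  1.2536] [-0.6426  0.7192 -0.1931  1.7868  0.2089  0.6554  1.1619]
-1.0245926535897931 [-1.055   0.6032  0.6913  1.9056 -0.5183  0.8185 -1.1097] [-0.9573  0.6644  0.5068  2.143  -0.6802  0.496  -0.9514] [-1.112   0.8096  0.5984  1.805  -0.6539  0.7348 -1.1799]
at lamp t 16.19 p [0.6372 0.2432 0.013 ] F [0.6 0.  0.3] w 0.794 ff 0.0
gripped t 16.66 p [0.6375 0.2431 0.0135] F [-1.2  0.4  5.3] w 0.297 ff 78.25366616249084
out t 17.43 p [0.6368 0.2431 0.0377] F [-0.6  0.9 -2.8] w 0.295 ff 80.94703674316406
up t 18.07 p [0.6364 0.243  0.1107] F [-0.2  0.1 -2. ] w 0.293 ff 80.94658255577087
```

```bash
python3 - <<'E'
import cv2
im=cv2.imread("pics/lift.png")[130:310,280:460];cv2.imwrite("pics/liftc.png",cv2.resize(im,None,fx=3,fy=3,interpolation=3))
E
```

```text
(no output)
```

View pics/liftc.png

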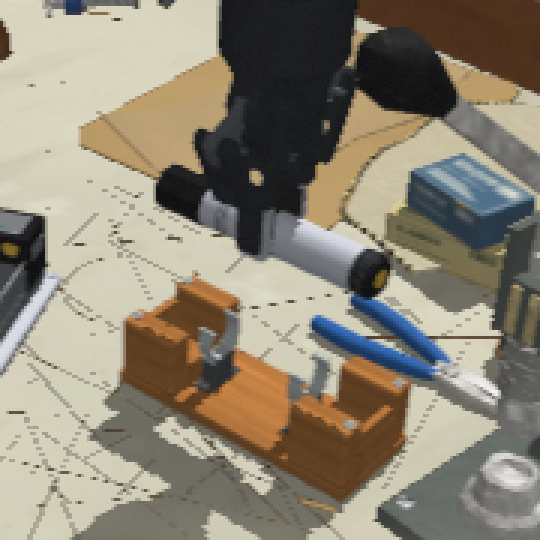

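The lamp is clear of both clips and level, held mid-barrel, with its head left at crop (165,190) and its tail right at (375,272). Now lay it down.

```bash
python3 - <<'E'
from h import *
q=down(2.117)
env.movep(P(C,.15),q);st("over")
env.line_to(P(C,.04),velocity=.15);f0=env.read_force()
z=.026
env.line_to(P(C,z),velocity=.06)
while z>.0185 and (env.read_force()-f0)[2]<2:
    z-=.001;env.line_to(P(C,z),velocity=.03)
st(f"down {z:.4f}")
env.move_gripper(.3+.15,40);env.hold(.1);env.move_gripper(.8);st("open")
env.line_to(P(C,.12),velocity=.25)
env.movep(P([.40,.0],.25),q) if env.solve_ik(P([.40,.0],.25),q) is not None else None
env.hold(.2)
for m in("top","scene"):cv2.imwrite(f"pics/{m}2.png",env.capture(m)[:,:,::-1])
st("away")
a=pix("top",P(C,.02+OFF))[0];print(a,pix("scene",[*C,.014]))
t=cv2.imread("pics/top2.png");s=cv2.imread("pics/scene2.png");b=pix("scene",[*C,.014])[0]
o=np.zeros((400,800,3),np.uint8)
for i,(im,c) in enumerate(((t,a),(s,b))):
    x,y=(c-50).astype(int);print(x,y);o[:,400*i:400*i+400]=cv2.resize(im[y:y+100,x:x+100],(400,400),interpolation=3)
cv2.imwrite("pics/laid.png",o)
E
```

```text
over t 19.39 p [0.4754 0.2796 0.1111] F [ 0.1 -0.4 -1.1] w 0.292 ff 80.98517060279846
down 0.0200 t 22.16 p [ 0.4751  0.28   -0.0184] F [-0.2  0.7  0.7] w 0.297 ff 81.5036129951477
open t 22.94 p [ 0.475   0.28   -0.0185] F [-0.1 -0.2 -0.9] w 0.798 ff 0.0
away t 25.0 p [0.4001 0.0006 0.2112] F [-0.7 -1.1  0.5] w 0.798 ff 0.0
[321.8972 273.1609] [[288.8404 286.0089]]
271 223
238 236
```

View pics/laid.png

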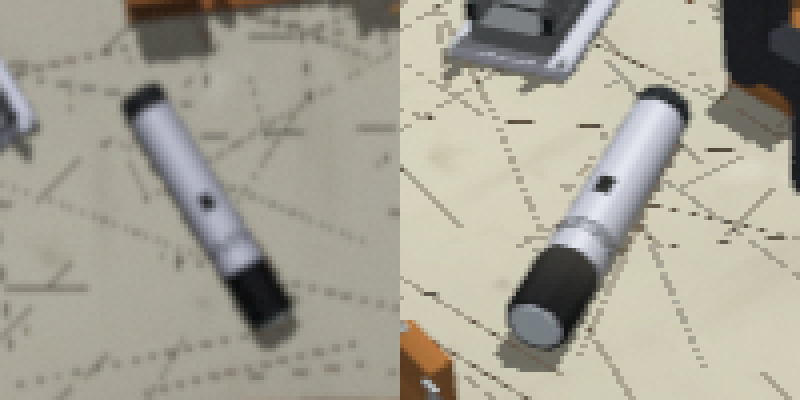

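The lamp lies on the bench. In the top crop its tail end is at (143,93) and its head end at (274,326). The direction looks right, so I measure its axis, then take the head.

```bash
python3 - <<'E'
from h import *
c=lambda p:(np.array(p,float)-1.5)/4+[271,223]
t=cv2.imread("pics/top2.png").astype(int);x0,y0,x1,y1=300,246,340,292
roi=t[y0:y1,x0:x1];m=((roi[:,:,0]>roi[:,:,2]+2)&(roi.max(2)>110)).astype(np.uint8)
m=cv2.morphologyEx(m,cv2.MORPH_OPEN,np.ones((3,3)));k,l,s,ce=cv2.connectedComponentsWithStats(m);i=1+s[1:,4].argmax()
v,w=np.nonzero(l==i);Q=onplane("top",np.c_[w+x0,v+y0],.018)[:,:2];e,V=np.linalg.eigh(np.cov(Q.T));ax=V[:,1]*np.sign(V[:,1]@u)
print("barrel",s[i],Q.mean(0),"angle",np.arctan2(ax[1],ax[0]),"len",np.ptp((Q-Q.mean(0))@ax),"lat",(Q.mean(0)-C)@n)
E_=onplane("top",c([[143,93],[274,326]]),.016)[:,:2];d=E_[0]-E_[1];mid=E_.mean(0)
print("ends",E_,np.linalg.norm(d),"angle",np.arctan2(d[1],d[0]),"mid",mid,"along/lat vs C",(mid-C)@u,(mid-C)@n)
E
```

```text
barrel [  5   3  31  42 465] [0.4844 0.2853] angle 0.5466773623429902 len 0.11195895347682927 lat -0.00033063552540868425
ends [[0.5419 0.3178]
 [0.4014 0.2386]] 0.1612926928577078 angle 0.513773338190977 mid [0.4717 0.2782] along/lat vs C -0.003779463421067533 0.00018420601046341588
```

```bash
python3 - <<'E'
from h import *
q=down(2.117);h=C-.065*u
env.movep(P(h,.12),q);f0=env.read_force()
env.line_to(P(h,.021),velocity=.15);st("at head")
if np.linalg.norm(env.read_force()-f0)>8: raise SystemExit("contact")
env.move_gripper(0,100);st("grip")
env.line_to(P(h,.12),velocity=.15);st("up")
e=.568*u+LAT*n
env.line_to(P(e,.12),velocity=.2);f0=env.read_force();st("over dock")
env.line_to(P(e,.060),velocity=.12);st("at rim");
z=.060
while z>.0415 and np.linalg.norm(env.read_force()-f0)<6:
    z-=.002;env.line_to(P(e,z),velocity=.04)
st(f"low {z:.4f}")
for m in("top","scene"):cv2.imwrite(f"pics/{m}3.png",env.capture(m)[:,:,::-1])
E
```

```text
at head t 26.89 p [ 0.42    0.2461 -0.0168] F [-0.2  0.1  0.5] w 0.8 ff 0.0
grip t 27.36 p [ 0.4199  0.2464 -0.0165] F [-2.1 -1.5 12.7] w 0.299 ff 98.2752488180995
up t 28.17 p [0.4191 0.2459 0.0809] F [-0.3 -0.4 -2.1] w 0.3 ff 98.44171352684498
over dock t 28.94 p [0.44   0.3674 0.0807] F [-0.7 -1.1 -2.7] w 0.3 ff 98.45738315954804
at rim t 29.59 p [0.4407 0.3688 0.0219] F [ 0.9  0.3 -0.1] w 0.297 ff 98.45887497067451
low 0.0400 t 32.09 p [0.4406 0.3691 0.0018] F [-2.4 -1.5  5.3] w 0.296 ff 99.23241879791021
```

It went in with little side force and touches the trough floor. Slide home under force watch.

```bash
python3 - <<'E'
from h import *
z=.0415;s=.568
env.line_to(P(s*u+LAT*n,z),velocity=.03);f0=env.read_force();st("start")
env.line_to(P(.590*u+LAT*n,z),velocity=.05);s=.590;st("590")
while s<.628:
    s+=.002;env.line_to(P(s*u+LAT*n,z),velocity=.04);f=env.read_force()-f0
    if f[:2]@u<-10 or np.linalg.norm(f)>25: break
print("s",s,"fu",f[:2]@u,"fn",f[:2]@n,"fz",f[2]);st("end")
for m in("top","scene"):cv2.imwrite(f"pics/{m}4.png",env.capture(m)[:,:,::-1])
E
```

```text
start t 32.44 p [0.4407 0.3692 0.0031] F [0.9 1.  1.5] w 0.304 ff 98.70093075558543
590 t 33.03 p [0.4602 0.381  0.0031] F [1.3 1.5 1.6] w 0.299 ff 98.84909017011523
s 0.612 fu -10.987313415691297 fn 0.22092730239258723 fz 8.887522525208134
end t 35.78 p [0.4766 0.3909 0.003 ] F [-8.6 -4.6 10.4] w 0.295 ff 100.06973024457693
```

Contact comes at s=0.612, against 0.613 predicted for home. I give a slight extra push, let go, back off and look.

```bash
python3 - <<'E'
from h import *
z=.0415;s=.6135
env.line_to(P(s*u+LAT*n,z),velocity=.03);st("push")
env.move_gripper(.45,40);env.hold(.1);env.move_gripper(.85);st("open")
env.line_to(P(s*u+LAT*n,.13),velocity=.2)
env.movep(P([.40,.0],.25),down(2.117));env.hold(.1)
im={m:env.capture(m)[:,:,::-1] for m in("top","scene")};st("away")
o=np.zeros((480,800,3),np.uint8)
for i,(m,c) in enumerate((("top",(262,245)),("scene",(270,235)))):
    cv2.imwrite(f"pics/{m}5.png",im[m]);x,y=c[0]-40,c[1]-48;o[:,400*i:400*i+400]=cv2.resize(im[m][y:y+96,x:x+80],(400,480),interpolation=3);print(x,y)
cv2.imwrite("pics/home.png",o)
E
```

```text
push t 36.13 p [0.4766 0.3909 0.0029] F [-10.8  -7.3  14.7] w 0.302 ff 100.5861889757216
open t 36.95 p [0.4793 0.3926 0.003 ] F [ 0.4  0.1 -0. ] w 0.849 ff 0.0
away t 39.28 p [0.4003 0.0006 0.2113] F [-0.2  0.6  0.1] w 0.849 ff 0.0
222 197
230 187
```

View pics/home.png

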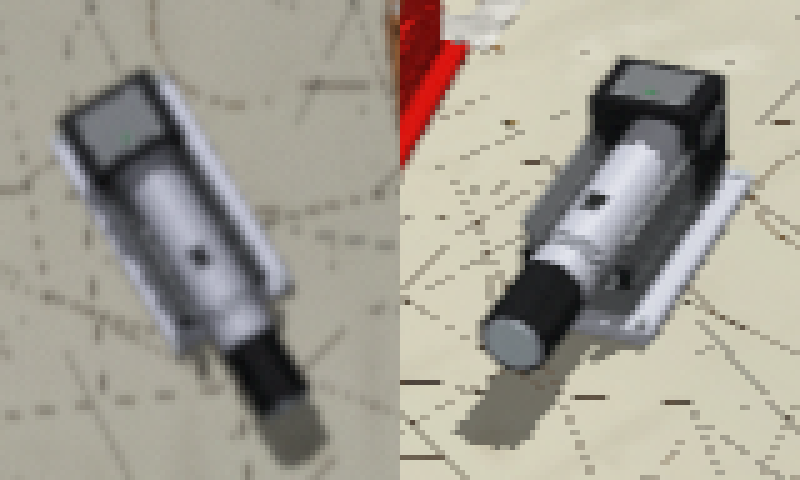

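The lamp is in the trough with its tail under the hood. The head sticks out at about (279,275) in top, parallel to the walls. To be sure it is seated, I push once gently on the lens end with shut fingers, then hand in if it stops at the right depth.

```bash
python3 - <<'E'
from h import *
q=down(2.117);z=.047;g=lambda s:s*u+LAT*n
env.move_gripper(0,40)
env.movep(P(g(.555),.12),q);env.line_to(P(g(.555),z),velocity=.2);f0=env.read_force()
s=.574;env.line_to(P(g(s),z),velocity=.1)
c=None
while s<.598 and env.read_clock()<48:
    s+=.002;env.line_to(P(g(s),z),velocity=.05);f=env.read_force()-f0
    if c is None and f[:2]@u<-1.5:c=env.read_eef_pos()[:2]@u
    if f[:2]@u<-9:break
print("first contact s",c,"end s",s,env.read_eef_pos()[:2]@u,"f",f)
env.line_to(P(g(.560),z),velocity=.15);env.line_to(P(g(.555),.15),velocity=.3);st("clear")
e=env.read_eef_pos()
if c is not None and env.read_clock()<52: print(env.hand_in())
E
```

```text
first contact s 0.5827067155510296 end s 0.586 0.5826581873517931 f [-10.5471  -6.7656   5.4571]
clear t 44.58 p [0.4306 0.363  0.1128] F [ 0.2  0.4 -0.6] w -0.001 ff 0.0
the job is handed in; nothing more can be done
None
```

The lamp is on charge and the job is handed in at 44.6 s: it stopped solid at s=0.583 against 0.584 expected when home, though no verdict came back. The reported TCP height read about 38.5 mm low, found by a bench touch that pressed to about 36 N on the fingertips, and I corrected for it.

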